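# Rock the seesaw gate of the ball feeder and feed the milling balls down the other side

### The job

On the ball feeder the seesaw trough is tipped to one side: with the fingertips press the tab at its raised end down so that it rocks over its pivot and stays tipped to the other side. Then push the stop gate's upright flag sideways to the left, all the way to its stop, so that the three steel balls roll out over the seesaw and into the tray on the newly lowered side. Do it all by touch: grasp nothing, do not touch the balls, and leave the glassware and stoppers round the feeder where they stand.

Things in the scene. Friction and masses are not known exactly. Their poses are not given: they have to be found in the camera images.
- feeder: Metal ball feeder fixed to the worktop, T-shaped base plate 180 x 256 x 8 mm. Origin on the worktop under the seesaw's middle; x away from the robot (up the chute), y left, z up; turned by up to 0.3 rad. The chute at the back slopes down to the seesaw's middle. An open white tray, 80 x 80 mm, 3 mm walls, rim 56 mm above the worktop, lies under each seesaw end, centres at y = +84 and -84 mm.
- seesaw (a joint): Tilt (rad) of the steel seesaw trough, 140 mm long along the feeder's y, about a pivot along the feeder's x, 60 mm above the worktop. +0.21 = left (+y) end fully low, -0.21 = right end fully low; either may be low at the start. Top-heavy: once pressed past level (0) it falls to the other stop and stays. About 1 N on the raised tab rocks it.
- left_tab (a point): Middle of the top face of the seesaw's left press tab: a flat steel tab 34 x 30 mm (feeder's x, y), 4 mm thick, sticking out towards the robot near the left end, 55 mm left of the pivot. About 131 mm above the worktop when raised, 108 mm when low; clear above.
- right_tab (a point): The same for the right press tab, 55 mm right of the pivot.
- gate (a joint): Travel of the sliding stop gate across the chute, in m: 0 = shut (at the start), 0.038 = fully open against its stop. It slides to the left, along the feeder's +y, with a steady friction of about 1.2 N, and stays where it is left.
- gate_flag (a point): Middle of the right-hand face of the gate's upright flag: a dark steel plate 36 x 5 x 38 mm (feeder's x, y, z) on top of the gate above the chute, 42 mm behind the seesaw's middle, top edge 179 mm above the worktop. The face looks to the feeder's -y; push it along +y. Top edge 17 mm above this point, lower edge 21 mm below; the rail and post beside it end 20 mm below it.
- ball_1_center (a point): Centre of the lowest of three steel milling balls, 18 mm in diameter, polished and slippery, queued in the chute behind the gate. Not to be touched.
- ball_2_center (a point): Centre of the second ball, 18 mm.
- ball_3_center (a point): Centre of the third (uppermost) ball, 18 mm.
- beaker_3: Bystander: small glass beaker, 62 mm tall, standing left of the chute. Origin at the centre of its underside.
- stopper_1: Bystander: red rubber stopper 24 x 26 mm, right of the chute. Origin under its centre.
- stopper_2: Bystander: red rubber stopper 20 x 22 mm, on the robot's side of the feeder. Origin under its centre.
- petri_1: Bystander: petri dish 70 mm across, 16 mm high, to the left of the feeder.
- beaker_12: Bystander: glass beaker 72 mm tall, farther left.
- stopper_3: Bystander: grey rubber stopper 28 x 30 mm, farther left.

How it is judged (in metres and radians):
On the way, in this order (a step that is already met when the one before it is completed fails the run):
1. seesaw rocked over to its other side while the gate is still shut (distance of left_tab from where it was at the start of the episode above 0.02 m and (value of joint seesaw above 0.16 rad or value of joint seesaw below -0.16 rad) and value of joint gate below 0.008 m), for 0.2 s.
2. gate pushed fully open (value of joint gate above 0.032 m), for 0.1 s.
At the end, for the whole second after the job is handed in: The seesaw rests tipped (at least 0.16 rad) to the side opposite to its start, the gate is open by at least 32 mm of its 38 mm, and all three balls lie in the tray under the seesaw's lowered end (distance of left_tab from where it was at the start of the episode above 0.02 m and value of joint gate above 0.032 m and ((value of joint seesaw above 0.16 rad and x of ball_1_center in the frame of feeder between -0.04 and 0.04 m and y of ball_1_center in the frame of feeder between 0.044 and 0.124 m and z of each of ball_1_center, ball_2_center, ball_3_center in the frame of feeder below 0.035 m and x of ball_2_center in the frame of feeder between -0.04 and 0.04 m and y of ball_2_center in the frame of feeder between 0.044 and 0.124 m and x of ball_3_center in the frame of feeder between -0.04 and 0.04 m and y of ball_3_center in the frame of feeder between 0.044 and 0.124 m) or (value of joint seesaw below -0.16 rad and x of ball_1_center in the frame of feeder between -0.04 and 0.04 m and y of ball_1_center in the frame of feeder between -0.124 and -0.044 m and z of each of ball_1_center, ball_2_center, ball_3_center in the frame of feeder below 0.035 m and x of ball_2_center in the frame of feeder between -0.04 and 0.04 m and y of ball_2_center in the frame of feeder between -0.124 and -0.044 m and x of ball_3_center in the frame of feeder between -0.04 and 0.04 m and y of ball_3_center in the frame of feeder between -0.124 and -0.044 m))); the robot touches nothing.
It fails at once if the robot touches a ball (contact force between any of the arm, the fingers and ball_1 above 0.3 N or contact force between any of the arm, the fingers and ball_2 above 0.3 N or contact force between any of the arm, the fingers and ball_3 above 0.3 N).
It fails at once if a bystander is moved, knocked or picked up (distance of any of beaker_3, stopper_1, stopper_2, petri_1, beaker_12, stopper_3 from where it was at the start of the episode above 0.015 m).
It also fails if it takes over 38 s, if anything falls off the work surface, if the arm or the gripper's body presses on something with over 40 N, if the wrist force passes 120 N, or if a joint passes its speed limit or range.

### The arm

A 6-joint arm with a two-finger parallel gripper is mounted at the origin on a cart in front of the work surface, level with it; the furniture and walls round the work are solid. World frame = base frame: x ahead of the robot, y to its left, z up, the work surface at z = 0. Lengths are in mm, angles in degrees, forces in N, time in s.
With the tool pointing down it reaches from about 275 to 875 mm from the base axis. Payload 12.5 kg.
Tool frame: the origin (TCP) lies midway between the tips of the shut fingers; the grasp point (between the pads) lies 19 mm behind it; z points along the fingers, y is the direction in which the jaws open and shut (so a half turn about z gives the same grasp; the last joint's range is limited). The gripper opens to 85 mm and grips with 20 to 120 N. Pads are 22 mm wide; open, the fingers measure 114 mm over their backs; the gripper's body (76 mm by 85 mm) begins 54 mm behind the grasp point. The pads swing forward as they close: fully open they stand 13 mm farther back than shut.
Start: joints at [68.148, 20.094, 94.641, -0, 65.266, -4.847], TCP at [160.822, 525.947, 231.29] pointing down, gripper open.
Joint ranges: [-157.81, 157.81], [-45, 120.19], [0.68, 151.7], [-89.99, 269.99], [4.06, 180], [-164.3, 164.3]. Speed limits (degrees/s): [127.2, 127.2, 159.86, 180, 180, 180].

### API

Orientations are given as a 3x3 rotation matrix whose columns are the frame's x, y, z axes.
In Python, from station import ctrl gives the robot as it stands.
- The arm moves only by the tool drive_tool, never from a script. Its argument "moves" is a list of rows, each a list of 7 numbers: the shift along the tool's x, y, z in mm, then the turn, a rotation vector about the tool's x, y, z in rad, then the opening in per cent of the stroke, from 0 (shut) to 100 (fully open). A call has 1 to 5 rows; each row shifts and turns the commanded pose from where the row before left it, along the tool's axes as they then stand; what a row does not reach is not made up. A row lasts 1/12 s, in which the tool goes at most 41.7 mm and 7.16 degrees, less where a joint would pass 70% of its speed; a pose out of reach is approached as far as the arm can. A call is refused whole if a number of a shift passes 41.7 or a number of a turn 0.125, either way. A call with a gripper value outside its range is refused whole. The fingers move at their own pace and stop on an object; "force" is the grip in N (left out, the last holds). Time passes only in rows, so rows that do not move let the fingers close. It gives the time, the measured TCP pose, the force and the opening at its end, in the units of the state.
- ctrl.state(): the state, without advancing time (a new reading comes with each control period).
- ctrl.read_camera(name): name is "side" or "top"; returns a dict with "color" (420x560x3 uint8, red, green, blue), "depth" (420x560 float32, mm along the optical axis (not along the pixel's ray), 0 where there is no reading), "camera_matrix" (3x3 intrinsics, pixels), "distortion" ([k1, k2, p1, p2, k3] as OpenCV has them; the pictures are not rectified), "cam_to_world" (4x4, takes a point from camera to world coordinates). Camera axes: x right, y up, looking along -z (the intrinsics and any distortion apply to the point x, -y, -z); pixel columns grow to the right and rows downward; lengths in mm; the calibration is good to about 2 mm. A picture is of the moment at which its call begins.
- ctrl.close_job(): hands the job in, once; it reports no verdict.
Trained networks look in the newest picture that a camera, given by its name, has taken for a name from the list of things; names that differ only in an ending like _2 or _b are one class to them, and where a whole thing is asked for, a point or a joint stands for the part that bears it (a point fixed in the world has none). Each returns a list of dicts, best first, with "p" (0 to 1); they miss things now and then, are a little off and sometimes report something else, mostly with a low value. They report only what shows in the picture. A call takes as long as a camera call.
- ctrl.trace(camera, target): "pixels" (420x560 bool, what is visible of it) and "rect" ([left, top, width, height] in pixels, round what is visible of it).
- ctrl.spot_point(camera, target): "pixel" ([column, row] in pixels: a listed point, or the origin of a listed thing).
The state is a dict: "time": time; "q": joint angles; "joint_vel": joint speeds; "tau": joint torques, N m; "tcp_pos": TCP position; "tcp_rot": TCP orientation; "contact_force": force on the tool from outside, world axes, zero at the start; "wrist_torque": the same for the moment, N m; "finger_gap": finger opening in mm.
Only numpy, scipy, OpenCV 4.12 (cv2) and the standard library are available. Lean on these libraries where they do the work, as an engineer would, in place of code of your own. Each camera call takes 0.05 s, during which the arm holds its last target.

## Working session

There is one attempt and no reset: what is moved stays moved. The work goes in short steps, Python scripts to look and compute and a tool call to move; the robot and the scene stay as the last step left them, time stands still between calls to the robot, and variables do not carry over. Pictures are saved under pics/ and viewed, and the job is handed in when it is done.

Besides the shell and the picture viewer there is one more tool, called after "Request:" as a command line: name --pt "numbers of a row" for each row, then --argument value for the rest. drive_tool: Moves the arm, as the interface text tells. Its arguments: {"type":"object","properties":{"moves":{"type":"array"},"force":{"type":"number"}},"required":["moves"]}

```bash
mkdir -p pics
cat > h.py <<'E'
from station import ctrl
import numpy as np, cv2
def px2w(c,uv,z=None,d=None):
    K=np.array(c["camera_matrix"]);D=np.array(c["distortion"],float);T=np.array(c["cam_to_world"])
    n=cv2.undistortPoints(np.array([[uv]],float),K,D)[0,0]
    r=np.array([n[0],-n[1],-1.])
    if d is None:
        rw=T[:3,:3]@r; d=(z-T[2,3])/rw[2]
    return T[:3,:3]@(r*d)+T[:3,3]
def w2px(c,p):
    K=np.array(c["camera_matrix"]);D=np.array(c["distortion"],float);T=np.array(c["cam_to_world"])
    q=T[:3,:3].T@(np.array(p)-T[:3,3]); q=np.array([q[0],-q[1],-q[2]])
    return cv2.projectPoints(q[None],np.zeros(3),np.zeros(3),K,D)[0][0,0]
def dep(c,uv,k=2):
    u,v=map(int,np.round(uv));a=c["depth"][max(v-k,0):v+k+1,max(u-k,0):u+k+1];a=a[a>0]
    return float(np.median(a)) if a.size else None
E
python3 - <<'E'
from h import *
for n in("top","side"):
    c=ctrl.read_camera(n); cv2.imwrite(f"pics/{n}0.png",c["color"][:,:,::-1]); print(n,np.round(c["cam_to_world"],2).tolist())
    for t in["feeder","left_tab","right_tab","gate_flag","ball_1_center","ball_2_center","ball_3_center","beaker_3","stopper_1","petri_1"]:
        for r in ctrl.spot_point(n,t)[:3]:
            d=dep(c,r["pixel"]); print(t,round(r["p"],2),np.round(r["pixel"],1),None if d is None else np.round(px2w(c,r["pixel"],d=d),1))
s=ctrl.state();print(s["time"],np.round(s["tcp_rot"],3).tolist(),s["finger_gap"],s["contact_force"])
E
```

```text
top [[-0.01, 0.98, -0.18, 326.32], [-1.0, -0.01, -0.01, -0.14], [-0.01, 0.18, 0.98, 1267.09], [0.0, 0.0, 0.0, 1.0]]
feeder 0.56 [347.9 244.1] [ 462.5 -175.9   95.8]
left_tab 0.67 [322.5 248.4] [ 450.2 -101.5  105.7]
right_tab 0.58 [361.7 256.8] [ 422.4 -207.9  129.7]
right_tab 0.34 [175.7 235.5] [503.9 341.2  29.3]
gate_flag 0.53 [359.8 223. ] [ 512.4 -201.2  160.9]
ball_2_center 0.55 [357.5 213.9] [ 544.6 -202.2  126.1]
ball_3_center 0.4 [360. 213.] [ 548.2 -210.6  120.1]
beaker_3 0.75 [213.9 260.6] [425.1 219.7  37.3]
beaker_3 0.55 [324.4 205.9] [ 590.3 -118.3   26.8]
beaker_3 0.38 [358.8 222.7] [ 516.3 -201.7  143.3]
stopper_1 0.5 [334.  270.8] [ 390.7 -141.8   20.7]
stopper_1 0.49 [177.8 237.7] [497.4 335.1  26.9]
stopper_1 0.38 [374.4 217.8] [ 555.3 -277.5    0.6]
petri_1 0.85 [259.4 264.2] [414.7  84.3  10.3]
petri_1 0.74 [325.7 246.4] [ 455.5 -110.6  108. ]
side [[-0.97, 0.1, -0.2, 306.72], [-0.22, -0.5, 0.83, 965.2], [-0.02, 0.86, 0.51, 725.7], [0.0, 0.0, 0.0, 1.0]]
feeder 0.71 [320.9 216.5] [ 455.7 -109.8   51.3]
left_tab 0.57 [325.4 197. ] [ 445.7 -106.4  110. ]
right_tab 0.61 [340.1 174.5] [ 422.1 -200.3  125.9]
gate_flag 0.56 [306.4 157.1] [ 509.4 -199.6  167.2]
ball_2_center 0.55 [298.7 175. ] [ 525.1 -178.1  125.5]
ball_3_center 0.4 [285.8 168.9] [ 562.6 -196.9  130.1]
beaker_3 0.6 [304.8 324.3] [430.1 251.2  31.1]
stopper_1 0.76 [255.2 364.4] [502.6 351.9  11.2]
stopper_1 0.41 [349.3 229. ] [ 385.5 -136.9    5.6]
petri_1 0.68 [328.2 288.3] [404.  114.8  13.4]
1.1 [[-0.956, 0.292, -0.0], [0.292, 0.956, 0.0], [0.0, 0.0, -1.0]] 85.72804495282539 [-0.52622053 -0.33807003 -0.29433623]
```

Run:
```python
import cv2
a=cv2.imread("pics/top0.png")[180:300,290:410];b=cv2.imread("pics/side0.png")[120:250,260:400]
cv2.imwrite("pics/topz.png",cv2.resize(a,(600,600),interpolation=cv2.INTER_CUBIC));cv2.imwrite("pics/sidez.png",cv2.resize(b,(630,585),interpolation=cv2.INTER_CUBIC))
```

```text
(no output)
```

View pics/topz.png

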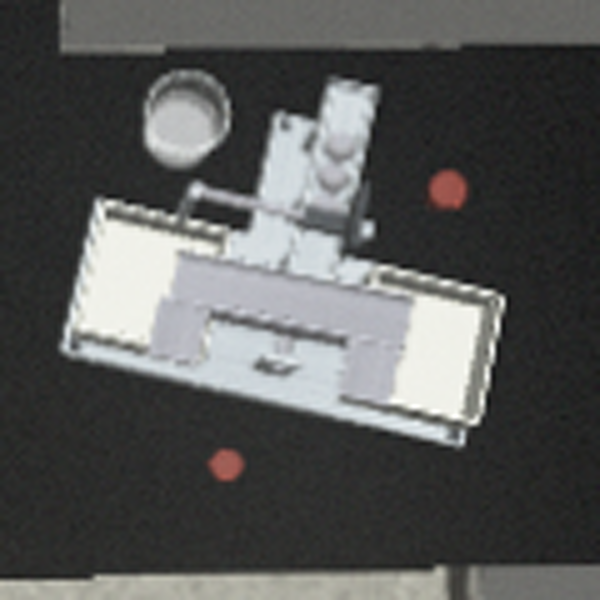

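View pics/sidez.png

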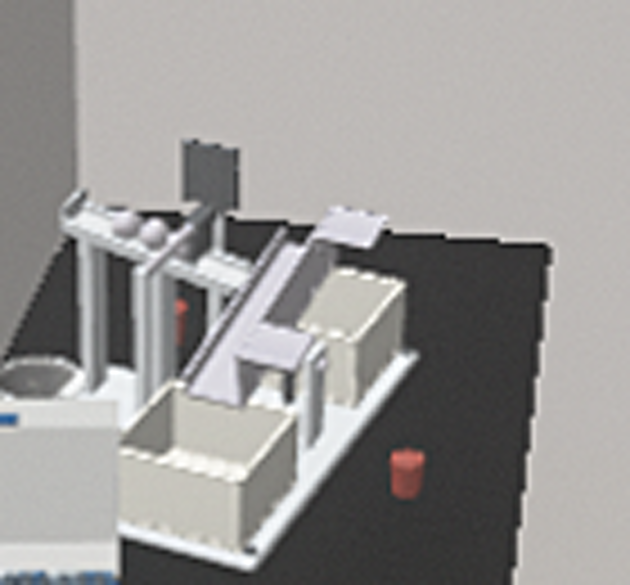

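View pics/side0.png

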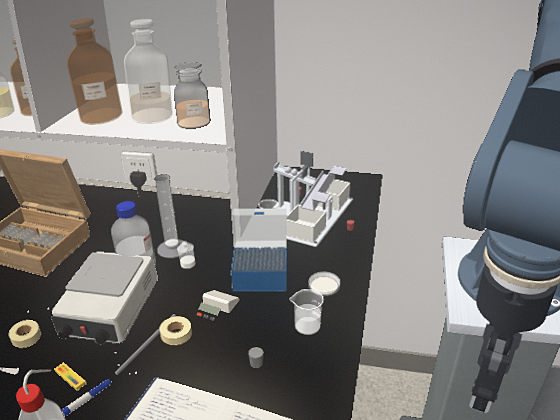

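Run:
```python
from h import *
c=ctrl.read_camera("top");s=ctrl.read_camera("side")
f=lambda p:((p[0]+.5)/5-.5+290,(p[1]+.5)/5-.5+180)
g=lambda p:((p[0]+.5)/4.5-.5+260,(p[1]+.5)/4.5-.5+120)
P={}
for n,p,z in[("baseL",(65,352),8),("baseR",(462,443),8),("trLback",(103,200),56),("trLfront",(68,343),56),("trRback",(504,296),56),("trRfront",(478,422),56),("ltab",(180,330),108),("rtab",(374,368),131),("flagtopmid",(345,215),179)]:
    P[n]=px2w(c,f(p),z=z);print(n,np.round(P[n],1))
for a,b in[("baseL","baseR"),("trLback","trRback"),("trLfront","trRfront"),("ltab","rtab")]:
    d=P[a]-P[b];print(a,b,np.linalg.norm(d),np.arctan2(-d[0],d[1]))
print("centre",np.mean([P[k] for k in P if k[:2]=="tr"],0))
for n,p,z in[("rtab",(350,227),131),("ltab",(272,347),108),("flag top near",(182,140),179),("flag top far",(238,147),179)]:
    print("side",n,np.round(px2w(s,g(p),z=z),1))
# depth cloud around
H,W=c["depth"].shape
for cam,nm in((c,"top"),(s,"side")):
  for z0,z1 in((160,185),(122,136)):
    out=[]
    for v in range(140,300):
        for u in range(270,410):
            d=cam["depth"][v,u]
            if d>0:
                w=px2w(cam,(u,v),d=d)
                if z0<w[2]<z1 and 380<w[0]<620 and -300<w[1]<-80: out.append(w)
    out=np.array(out); print(nm,z0,len(out)); 
    if len(out): print(np.round(out.mean(0),1),np.round(out.min(0)),np.round(out.max(0)))
```

```text
baseL [456.7 -48.7   8. ]
baseR [ 396.4 -291.5    8. ]
trLback [542.7 -71.6  56. ]
trLfront [457.  -48.7  56. ]
trRback [ 480.7 -310.3   56. ]
trRfront [ 405.9 -290.6   56. ]
ltab [ 457.8 -110.4  108. ]
rtab [ 432.1 -215.7  131. ]
flagtopmid [ 510.5 -194.7  179. ]
baseL baseR 250.17079381412276 -0.24330782672740559
trLback trRback 246.71224108502895 -0.2540328354058701
trLfront trRfront 247.19985180599656 -0.2082678374106498
ltab rtab 110.8223345987246 -0.2392039463975598
centre [ 471.58962799 -180.2884559    56.        ]
side rtab [ 430.9 -213.8  131. ]
side ltab [ 459.  -108.7  108. ]
side flag top near [ 527.6 -209.2  179. ]
side flag top far [ 495.  -205.9  179. ]
top 160 33
[ 510.9 -203.2  174.7] [ 495. -208.  160.] [ 528. -198.  182.]
top 122 244
[ 486.5 -206.1  129. ] [ 413. -229.  122.] [ 597. -115.  136.]
side 160 109
[ 510.6 -199.8  170.9] [ 494. -208.  160.] [ 527. -192.  182.]
side 122 299
[ 501.8 -196.7  129. ] [ 412. -229.  122.] [ 598. -113.  136.]
```

The left end is low, so the raised right tab (432,-215,131) has to be pressed. The feeder yaw is about -0.24 rad and the tool's y axis is already nearly parallel to the feeder's. I'll move over at z=231 and shut the fingers on the way.

Request:
drive_tool --pt "-23 -31 0 0 0 0 0" --pt "-23 -31 0 0 0 0 0" --pt "-23 -31 0 0 0 0 0" --pt "-23 -31 0 0 0 0 0" --pt "-23 -31 0 0 0 0 0"

```text
time: 1.62
tcp_pos: [225.5, 342.5, 231.3]
tcp_rot: [[-0.956, 0.292, 0.0], [0.292, 0.956, 0.0], [-0.0, 0.0, -1.0]]
contact_force: [0.7, 0.2, 0.1]
finger_gap: 25.7
```

Request:
drive_tool --pt "-23 -31 0 0 0 0 0" --pt "-23 -31 0 0 0 0 0" --pt "-23 -31 0 0 0 0 0" --pt "-23 -31 0 0 0 0 0" --pt "-23 -31 0 0 0 0 0"

```text
time: 2.03
tcp_pos: [290.2, 160.6, 231.6]
tcp_rot: [[-0.956, 0.292, 0.001], [0.292, 0.956, 0.0], [-0.001, 0.001, -1.0]]
contact_force: [1.6, 0.6, 0.2]
finger_gap: 0.1
```

Request:
drive_tool --pt "-23 -31 0 0 0 0 0" --pt "-23 -31 0 0 0 0 0" --pt "-23 -31 0 0 0 0 0" --pt "-23 -31 0 0 0 0 0" --pt "-23 -31 0 0 0 0 0"

```text
time: 2.45
tcp_pos: [354.9, -21.7, 231.6]
tcp_rot: [[-0.956, 0.293, 0.001], [0.293, 0.956, -0.0], [-0.001, 0.0, -1.0]]
contact_force: [2.5, 1.6, 0.8]
finger_gap: -0.1
```

Request:
drive_tool --pt "-25 -33 0 0 0 0 0" --pt "-25 -33 0 0 0 0 0" --pt "-25 -33 0 0 0 0 0" --pt "-25 -33 12 0 0 0 0" --pt "-25 -33 12 0 0 0 0"

```text
time: 2.87
tcp_pos: [425.6, -213.9, 208.2]
tcp_rot: [[-0.956, 0.293, 0.002], [0.293, 0.956, -0.001], [-0.002, -0.0, -1.0]]
contact_force: [0.8, 1.7, 0.4]
finger_gap: -0.4
```

Request:
drive_tool --pt "-3 -5 20 0 0 0 0" --pt "0 0 20 0 0 0 0" --pt "0 0 10 0 0 0 0" --pt "0 0 0 0 0 0 0"

```text
time: 3.2
tcp_pos: [425.5, -216.4, 156.3]
tcp_rot: [[-0.956, 0.293, -0.003], [0.293, 0.956, 0.002], [0.004, 0.001, -1.0]]
contact_force: [-0.1, 0.7, -0.1]
finger_gap: 0.1
```

Run:
```python
from h import *
s=ctrl.state();print(s["time"],np.round(s["tcp_pos"],1),np.round(s["contact_force"],1))
c=ctrl.read_camera("top");d=ctrl.read_camera("side")
a=c["color"][180:300,290:410,::-1];b=d["color"][80:250,260:430,::-1]
cv2.imwrite("pics/a1.png",np.hstack([cv2.resize(a,(390,390)),cv2.resize(b,(390,390))]))
```

```text
3.2 [ 425.5 -216.4  156.3] [-0.1  0.7 -0.1]
```

View pics/a1.png

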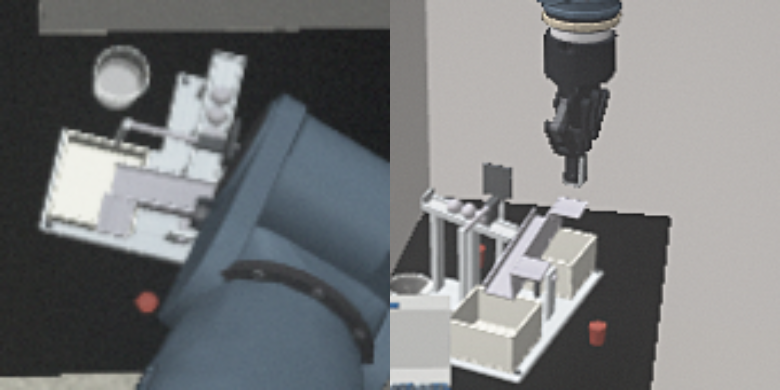

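The picture shows the fingertips right above the raised right tab at about (570,205). Next I press down.

Request:
drive_tool --pt "-3 -3 10 0 0 0 0" --pt "0 0 10 0 0 0 0" --pt "0 0 5 0 0 0 0" --pt "0 0 5 0 0 0 0" --pt "0 -1 5 0 0 0 0"

```text
time: 3.72
tcp_pos: [428.2, -221.6, 122.7]
tcp_rot: [[-0.956, 0.292, -0.0], [0.292, 0.956, -0.0], [0.0, -0.0, -1.0]]
contact_force: [-0.0, 0.5, 1.1]
finger_gap: -0.1
```

Request:
drive_tool --pt "0 -1 4 0 0 0 0" --pt "0 -1 4 0 0 0 0" --pt "0 -1 3 0 0 0 0" --pt "0 0 0 0 0 0 0"

```text
time: 4.05
tcp_pos: [427.1, -224.7, 111.6]
tcp_rot: [[-0.956, 0.293, -0.0], [0.293, 0.956, 0.0], [0.001, 0.0, -1.0]]
contact_force: [0.1, -0.2, 0.7]
finger_gap: -0.3
```

Run:
```python
from h import *
s=ctrl.state();print(s["time"],np.round(s["tcp_pos"],1),np.round(s["contact_force"],1))
d=ctrl.read_camera("side")
b=d["color"][80:250,260:430,::-1]
cv2.imwrite("pics/a2.png",cv2.resize(b,(590,590)))
```

```text
4.05 [ 427.1 -224.7  111.6] [ 0.1 -0.2  0.7]
```

View pics/a2.png

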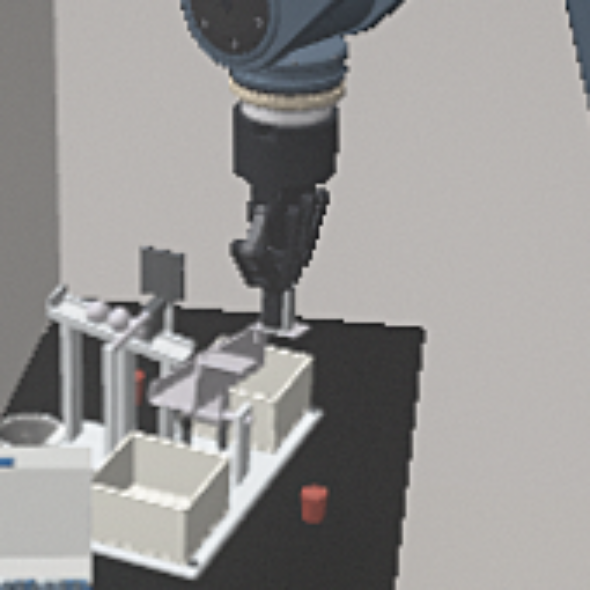

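The seesaw has rocked over: the right tab is low at about (285,328) and the left is raised. I'll lift off and go to the right of the flag.

Request:
drive_tool --pt "0 0 -20 0 0 0 0" --pt "0 0 -35 0 0 0 0" --pt "0 0 -35 0 0 0 0" --pt "-25 4 0 0 0 0 0" --pt "-25 4 0 0 0 0 0"

```text
time: 4.52
tcp_pos: [478.6, -232.2, 205.1]
tcp_rot: [[-0.956, 0.293, 0.004], [0.293, 0.956, -0.003], [-0.005, -0.001, -1.0]]
contact_force: [1.3, -0.1, -0.8]
finger_gap: 0.4
```

Request:
drive_tool --pt "-25 4 0 0 0 0 0" --pt "0 0 0 0 0 -0.05 0" --pt "0 0 0 0 0 0 0"

```text
time: 4.77
tcp_pos: [503.2, -235.0, 202.0]
tcp_rot: [[-0.97, 0.242, 0.0], [0.242, 0.97, -0.0], [-0.0, -0.0, -1.0]]
contact_force: [0.2, 0.7, -0.1]
finger_gap: 0.0
```

Run:
```python
from h import *
s=ctrl.state();print(s["time"],np.round(s["tcp_pos"],1),np.round(s["contact_force"],1))
d=ctrl.read_camera("side")
for r in ctrl.spot_point("side","right_tab")+ctrl.spot_point("side","left_tab"): print(r["p"],px2w(d,r["pixel"],d=dep(d,r["pixel"])))
b=d["color"][80:250,240:410,::-1]
cv2.imwrite("pics/a3.png",cv2.resize(b,(590,590)))
```

```text
4.7667 [ 503.2 -235.   202. ] [ 0.2  0.7 -0.1]
0.61 [ 425.49032819 -244.05500534  107.30581148]
0.7 [ 450.74039853 -165.11751845  119.7186385 ]
```

View pics/a3.png

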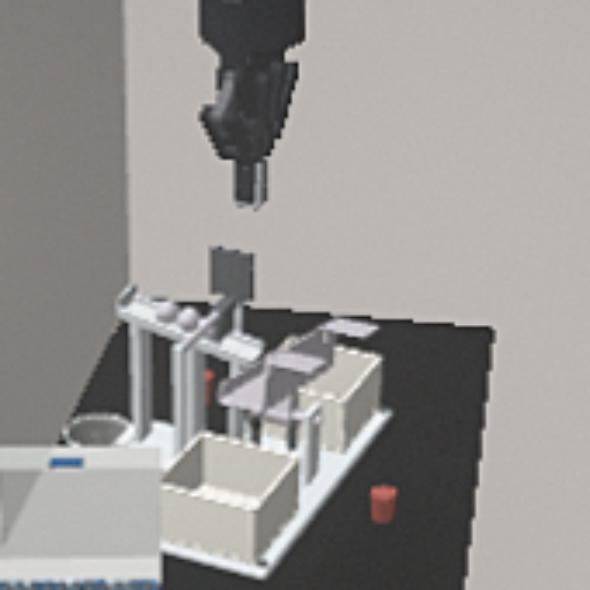

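The seesaw is stable, with the right tab at z≈107. The fingers are to the right of the flag, so I go down and then push along tool +y.

Request:
drive_tool --pt "0 0 20 0 0 0 0" --pt "0 0 20 0 0 0 0" --pt "0 0 3 0 0 0 0" --pt "0 5 0 0 0 0 0" --pt "0 5 0 0 0 0 0"

```text
time: 5.33
tcp_pos: [505.1, -225.3, 159.9]
tcp_rot: [[-0.969, 0.245, 0.001], [0.245, 0.969, -0.0], [-0.001, -0.0, -1.0]]
contact_force: [1.2, 0.1, 0.4]
finger_gap: 0.0
```

Request:
drive_tool --pt "0 5 0 0 0 0 0" --pt "0 5 0 0 0 0 0" --pt "0 5 0 0 0 0 0" --pt "0 5 0 0 0 0 0"

```text
time: 5.67
tcp_pos: [510.3, -205.6, 159.7]
tcp_rot: [[-0.97, 0.244, 0.001], [0.244, 0.97, -0.001], [-0.001, -0.0, -1.0]]
contact_force: [0.1, -0.9, 1.2]
finger_gap: -0.0
```

Run:
```python
from h import *
s=ctrl.state();print(s["time"],np.round(s["tcp_pos"],1),np.round(s["contact_force"],1))
d=ctrl.read_camera("side")
b=d["color"][80:250,240:410,::-1]
cv2.imwrite("pics/a4.png",cv2.resize(b,(590,590)))
```

```text
5.6667 [ 510.3 -205.6  159.7] [ 0.1 -0.9  1.2]
```

View pics/a4.png

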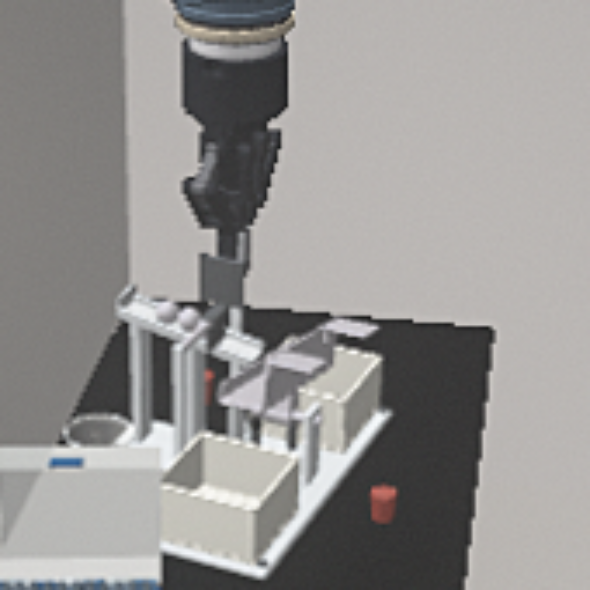

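The flag, now at about (222,280), has started to move. I keep pushing.

Request:
drive_tool --pt "0 6 0 0 0 0 0" --pt "0 6 0 0 0 0 0" --pt "0 6 0 0 0 0 0" --pt "0 4 0 0 0 0 0"

```text
time: 6.05
tcp_pos: [515.4, -183.9, 159.1]
tcp_rot: [[-0.97, 0.244, 0.0], [0.244, 0.97, 0.0], [-0.0, 0.0, -1.0]]
contact_force: [0.7, -0.5, 0.6]
finger_gap: 0.2
```

Request:
drive_tool --pt "0 3 0 0 0 0 0" --pt "0 2 0 0 0 0 0" --pt "0 0 0 0 0 0 0"

```text
time: 6.3
tcp_pos: [516.0, -182.0, 159.3]
tcp_rot: [[-0.97, 0.243, -0.001], [0.243, 0.97, -0.005], [-0.0, -0.005, -1.0]]
contact_force: [-5.5, -18.7, 0.7]
finger_gap: 0.2
```

Run:
```python
from h import *
s=ctrl.state();print(s["time"],np.round(s["tcp_pos"],1),np.round(s["contact_force"],1))
d=ctrl.read_camera("side")
b=d["color"][80:250,240:410,::-1]
cv2.imwrite("pics/a5.png",cv2.resize(b,(590,590)))
```

```text
6.3 [ 516.  -182.   159.3] [ -5.5 -18.7   0.7]
```

View pics/a5.png

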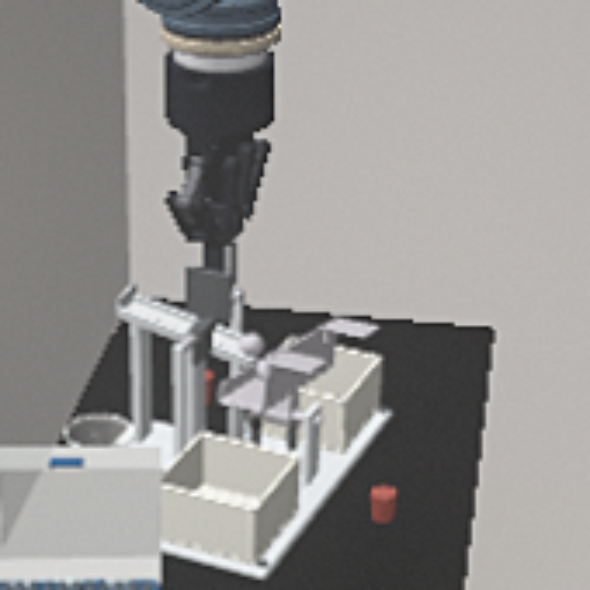

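The stop has been reached (19 N) and the balls are rolling out. I'll back off, lift and check.

Request:
drive_tool --pt "0 -8 0 0 0 0 0" --pt "0 -12 0 0 0 0 0" --pt "0 -10 -15 0 0 0 0" --pt "0 0 -35 0 0 0 0" --pt "0 0 -35 0 0 0 0"

```text
time: 6.77
tcp_pos: [508.1, -209.2, 244.1]
tcp_rot: [[-0.969, 0.245, -0.003], [0.245, 0.969, 0.002], [0.003, 0.001, -1.0]]
contact_force: [0.1, 0.2, 0.3]
finger_gap: -0.1
```

Request:
drive_tool --pt "30 0 -15 0 0 0 0" --pt "40 0 0 0 0 0 0" --pt "40 0 0 0 0 0 0" --pt "40 0 0 0 0 0 0" --pt "0 0 0 0 0 0 0"

```text
time: 7.18
tcp_pos: [358.2, -170.1, 258.4]
tcp_rot: [[-0.97, 0.245, -0.003], [0.245, 0.97, 0.002], [0.004, 0.001, -1.0]]
contact_force: [1.2, -1.4, 0.8]
finger_gap: 0.1
```

Request:
drive_tool --pt "0 40 0 0 0 0 0" --pt "0 40 0 0 0 0 0" --pt "0 40 0 0 0 0 0" --pt "0 40 0 0 0 0 0" --pt "0 40 0 0 0 0 0"

```text
time: 7.6
tcp_pos: [412.6, 23.4, 259.3]
tcp_rot: [[-0.97, 0.245, 0.0], [0.245, 0.97, 0.0], [-0.0, 0.0, -1.0]]
contact_force: [1.5, -1.8, 0.5]
finger_gap: 0.1
```

Request:
drive_tool --pt "0 40 0 0 0 0 0" --pt "0 40 0 0 0 0 0" --pt "0 0 0 0 0 0 0" --pt "0 0 0 0 0 0 0" --pt "0 0 0 0 0 0 0"

```text
time: 8.02
tcp_pos: [431.9, 98.9, 258.9]
tcp_rot: [[-0.97, 0.244, -0.001], [0.244, 0.97, -0.0], [0.001, -0.0, -1.0]]
contact_force: [-0.4, -0.2, 0.4]
finger_gap: -0.4
```

Run:
```python
from h import *
s=ctrl.state();print(s["time"],np.round(s["tcp_pos"],1),np.round(s["contact_force"],1))
c=ctrl.read_camera("top");d=ctrl.read_camera("side")
for n,k in(("top",c),("side",d)):
  for t in("ball_1_center","right_tab","left_tab","gate_flag"):
    for r in ctrl.spot_point(n,t):
        e=dep(k,r["pixel"]);print(n,t,round(r["p"],2),np.round(r["pixel"]),None if e is None else np.round(px2w(k,r["pixel"],d=e)))
a=c["color"][180:300,290:410,::-1];b=d["color"][120:250,250:380,::-1]
cv2.imwrite("pics/a6.png",np.hstack([cv2.resize(a,(400,400)),cv2.resize(b,(400,400))]))
```

```text
8.0167 [431.9  98.9 258.9] [-0.4 -0.2  0.4]
top ball_1_center 0.52 [368. 258.] [ 419. -229.  109.]
top ball_1_center 0.48 [383. 252.] [ 445. -292.   26.]
top ball_1_center 0.26 [376. 221.] [ 544. -281.    3.]
top right_tab 0.97 [371. 257.] [ 423. -238.  107.]
top left_tab 0.79 [332. 248.] [ 447. -126.  132.]
top gate_flag 0.64 [347. 216.] [ 536. -167.  151.]
side right_tab 0.76 [338. 178.] [ 448. -410.    7.]
side right_tab 0.47 [327. 286.] [408. 110.  13.]
side right_tab 0.24 [327. 182.] [ 448. -146.  129.]
side left_tab 0.67 [325. 181.] [ 452. -140.  135.]
side gate_flag 0.55 [302. 163.] [ 514. -161.  168.]
```

View pics/a6.png

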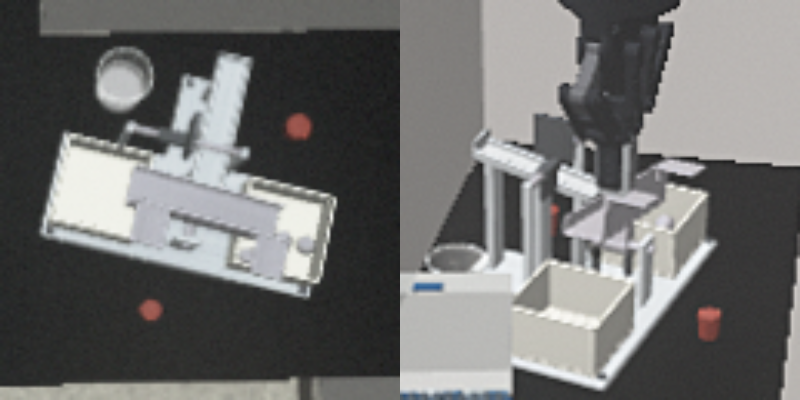

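Run:
```python
from h import *
c=ctrl.read_camera("top")
a=c["color"][195:275,330:410,::-1];cv2.imwrite("pics/a7.png",cv2.resize(a,(600,600),interpolation=cv2.INTER_CUBIC))
# unexplained depth in tray footprint
for v in range(240,268):print(v,[int(round(px2w(c,(u,v),d=float(c["depth"][v,u]))[2])) for u in range(360,394)])
```

```text
240 [77, 1267, 77, 79, 72, 71, 77, 78, 82, 83, 80, 81, 10, 13, 10, 8, 8, 10, 8, 9, 9, 11, 9, 17, 19, 28, 32, 29, 36, 48, 55, -4, 0, 0]
241 [76, 81, 76, 73, 77, 72, 72, 71, 74, 73, 75, 80, 77, 82, 77, 15, 8, 10, 11, 12, 14, 12, 12, 9, 6, 8, 13, 23, 38, 50, 55, -5, 0, 1]
242 [80, 80, 76, 81, 79, 71, 72, 75, 68, 73, 72, 69, 68, 67, 9, 8, 7, 7, 10, 11, 17, 7, 11, 7, 10, 10, 11, 28, 42, 54, 56, -2, -3, 0]
243 [76, 77, 75, 70, 71, 75, 75, 69, 71, 71, 77, 71, 70, 72, 11, 11, 10, 9, 5, 10, 10, 11, 13, 9, 13, 9, 17, 33, 47, 56, -2, 0, 0, 3]
244 [79, 76, 77, 75, 76, 78, 70, 74, 72, 72, 69, 68, 67, 10, 9, 8, 8, 15, 6, 12, 10, 9, 11, 8, 6, 8, 17, 33, 45, 56, -2, 2, -2, -3]
245 [77, 78, 76, 71, 76, 77, 72, 75, 74, 74, 75, 72, 74, 13, 9, 9, 10, 15, 11, 4, 16, 15, 12, 10, 8, 12, 23, 34, 52, 55, -2, -1, -2, -1]
246 [74, 74, 79, 80, 77, 72, 75, 68, 69, 70, 69, 71, 73, 10, 10, 11, 5, 13, 10, 16, 11, 11, 8, 9, 11, 11, 21, 36, 51, 52, -1, -1, -2, 2]
247 [117, 117, 76, 76, 73, 74, 71, 72, 72, 73, 67, 73, 73, 6, 12, 11, 14, 16, 10, 16, 10, 5, 7, 10, 10, 14, 25, 37, 57, 53, 4, 0, -1, -3]
248 [110, 112, 118
[... 2074 characters left out ...]
, 55, 53, 54, 12, 9, 11, 14, 28, 41, 56, 55, -5, 1, 2, -1, 1, -2, -2]
263 [7, 12, 7, 9, 4, 4, 6, 6, 5, 7, 5, 107, 106, 102, 32, 38, 45, 49, 52, 54, 50, 54, 56, 34, 43, 51, -1, 0, -1, -1, -5, 0, 0, 0]
264 [11, 9, 7, 2, 15, 10, 4, 7, 11, 5, 8, 9, 4, 7, 6, 18, 20, 25, 30, 37, 42, 49, 54, 53, 52, 63, -2, 0, 0, 2, -5, 1, -1, 5]
265 [-4, -3, -3, -1, 4, 8, 6, 5, 6, 1267, 4, 4, 10, 7, 9, 5, 4, 6, 6, 9, 21, 22, 28, 31, 44, 2, -1, -3, -4, 1, -5, 3, -1, 2]
266 [-4, -2, 2, 1, -1, 2, -3, 0, 8, 6, 5, 7, 10, 7, 2, 7, 8, 9, 8, 1267, 13, 12, 7, -1, -2, -2, 0, -2, -6, -1, 0, 2, -3, -1]
267 [-2, -4, 0, -2, -2, 2, -2, -4, -3, -3, 4, -3, 6, 5, 10, 9, 4, 13, 9, 7, 10, 9, 5, 0, -5, 1267, 5, 1, 0, -1, 2, -3, -3, 1]
```

View pics/a7.png

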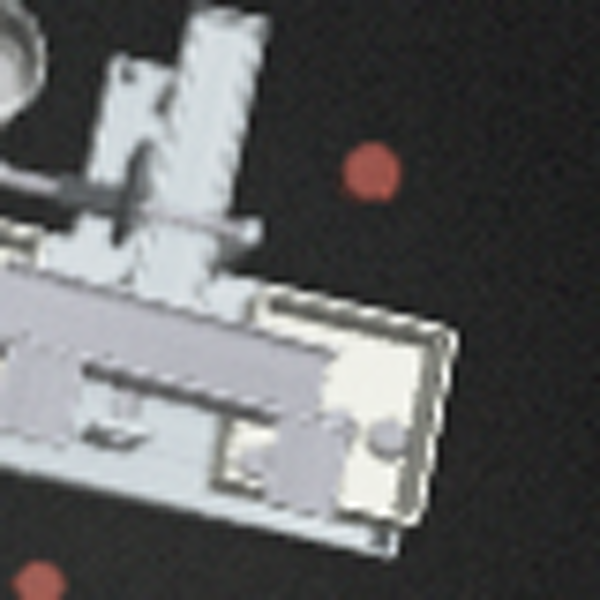

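Three balls lie in the right tray at zoom pixels (388,438), (345,422) and (255,462), with tops at about 28 mm. The chute and trough are empty and the flag has shifted about 38 mm. I'm handing in.

```bash
python3 -c "
from station import ctrl
print(ctrl.close_job())"
```

```text
the job is handed in; nothing more can be done
None
```

The feeder job is done and handed in at about 8 s of the 38 s allowed. No verdict came back, so this rests on my own last checks.

**What I did**
- **Seesaw:** the right end was raised at the start, so I pressed the right tab down with the shut fingertips and it rocked over. The contact force I read was about 1 N.
- **Gate:** I pushed the gate flag to the left until it met its stop at about 19 N, then backed off and lifted clear.

**Last checks**
- **Seesaw position:** right tab at z ≈ 107 mm and left tab at about 132 mm, so it is fully tipped to the right.
- **Gate travel:** the flag moved about 38 mm along the feeder's y, measured in the side camera.
- **Balls:** the chute and trough looked empty. The top picture and depth show three balls in the right tray, their tops at about 28 mm, two of them partly hidden by the right tab.
- **Bystanders:** the red stoppers and the beaker by the chute looked unmoved in the pictures. I did not measure any bystander, and did not look at the petri dish, the far beaker or the grey stopper again at the end.
- **Disagreements:** at the end the side camera's network reports for the right tab were off, partly because the gripper was in view. The top camera's best report for a ball fell on the tab. I relied on the picture and depth instead.

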